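# Find the switch with the tired spring

### The arm

A 6-joint arm with a two-finger parallel gripper is mounted at the origin on a cart in front of the work surface, level with it; the furniture and walls round the work are solid. World frame = base frame: x ahead of the robot, y to its left, z up, the work surface at z = 0. Lengths are in mm, angles in rad, forces in N, time in s.
With the tool pointing down it reaches from about 375 to 825 mm from the base axis. Payload 5.5 kg.
Tool frame: the origin (TCP) lies midway between the tips of the shut fingers; the grasp point (between the pads) lies 19 mm behind it; z points along the fingers, y is the line along which they close (so a half turn about z gives the same grasp; the last joint's range is limited). The gripper opens to 85 mm and grips with 20 to 120 N. Pads are 22 mm wide; open, the fingers measure 114 mm over their backs; the gripper's body (76 mm by 85 mm) begins 54 mm behind the grasp point. The pads swing forward as they close: fully open they stand 13 mm farther back than shut.
Start: joints at [1.32, 0.314, -0.047, 1.21, 0, 1.571], TCP at [148.904, 581.225, 231.299] pointing down, gripper open.
Joint ranges: [-2.67, 2.67], [-0.69, 1.73], [-1.03, 1.25], [-2.08, 2.16], [-1.42, 1.45], [-3.14, 3.14]. Speed limits (rad/s): [2.39, 2.39, 3.01, 3.14, 3.14, 3.14].

### API

Orientations are given as a unit quaternion [x, y, z, w].
In Python, from workcell import manip, optics gives the robot as it stands.
- The arm moves only by the tool jog_arm, never from a script. Its argument "series" is a list that holds one entry, the list of rows, each a list of 6 numbers: the shift along the tool's x, y, z scaled (see below), then the turn, a rotation vector about the tool's x, y, z scaled (see below). In form: [[[x, y, z, rx, ry, rz], ...]]. A call has 1 to 20 rows; each row is the pose to reach, as a shift and turn from the pose commanded when the call began, along the tool's axes at that moment, turning the shorter way round; what a row does not reach only later rows make up. The controller multiplies each number of a shift by 0.2 m and each number of a turn by 180 degrees. A row lasts 1/10 s, in which the tool goes at most 50 mm and 8.59 degrees, less where a joint would pass 70% of its speed; a pose out of reach is approached as far as the arm can. A call with a number of a shift or a turn outside -1 to 1 is refused whole. A call with a gripper value outside its range is refused whole. "fingers" is the gripper's target within -1 to 1 (fully open at 1, half-way at 0, shut at -1), set as the call begins (left out, the last holds). The fingers move at their own pace and stop on an object; "newtons" is the grip in N (left out, the last holds). Time passes only in rows, so rows that repeat a pose let the fingers close. It gives the time, the measured TCP pose, the force, the opening and the grip force at its end, in the units of the state.
- manip.get_obs(): the state, without advancing time (a new reading comes with each control period).
- optics.camera(name): name is "side" or "top"; returns the picture (400x640x3 uint8, blue, green, red); there is no depth.
- optics.get_calibration(name): a dict with "vertical_fov" (degrees; the focal length in pixels is half the picture's height over the tangent of half this angle, whatever the lens; pixels are square), "cx", "cy" (the principal point, pixels), "rvec" (rotation vector, rad) and "tvec" (3), from world to camera coordinates, as OpenCV has them. Camera axes: x right, y down, z forward; pixel columns grow to the right and rows downward; lengths in mm; the calibration is good to about 2 mm. A picture is of the moment at which its call begins. get_calibration takes no time and is no camera call.
- manip.sign_off(): hands the job in; it is judged then, once.
The state is a dict: "clock": time; "qpos": joint angles; "joint_velocities": joint speeds; "joint_efforts": joint torques, N m; "eef_pos": TCP position; "orientation": TCP orientation; "contact_force": force on the tool from outside, world axes, zero at the start; "torque": the same for the moment, N m; "grip_width": opening from 0.0 (shut) to 1.0 (fully open); "gripper_force": force on a finger pad.
Only numpy, scipy, OpenCV 4.12 (cv2) and the standard library are available. Lean on these libraries where they do the work, as an engineer would, in place of code of your own. Each camera call takes 0.05 s, during which the arm holds its last target. There are 200 camera calls.

### The job

Three spare push switches stand in the test board. Press each key gently down until it clicks and stays down, without ramming it against its stop (no more than 20 N), and feel how hard each one is to push. Then take the one that clicks with clearly the least force out of its nest and set it upright in the grey reject tray, leaving the other two in their nests, all three keys still down.

Things in the scene. Friction and masses are not known exactly. Their poses are not given: they have to be found in the camera images.
- test_board: flat aluminium plate fixed to the worktop, 80 x 236 mm and 14 mm thick, with a row of three square nests along its y axis (at y = -75, 0 and +75 mm); a nest is 39 mm wide and 8 mm deep, so that its floor is 6 mm above the worktop. Origin: centre of the underside; x across the plate, z up
- reject_tray: shallow open grey plastic tray fixed to the worktop, 125 x 125 mm outside, 20 mm high, walls 4 mm, floor 4 mm thick. Origin: centre of its underside; x and y along its sides, z up
- switch_a_mid (a point): one of three outwardly identical latching push switches (which is which differs from run to run; it stands loose, with 1.5 mm play, in a nest of the test board): grey square housing 36 x 36 x 36 mm with a round black key on top, about 0.22 kg. This point: centre of the housing, 18 mm above its underside; x and y square to its sides, z up
- switch_a_key: that switch's round black key, 18 mm in diameter, standing 16 mm above the housing's top. Origin: centre of its top face; z up. Pushed, it yields on a spring (1 to 5 N per mm, unlike on the three). At the click the push suddenly drops by 2 N or more; the depth of the click differs: 1.5 to 8 mm. A further 3 mm or more brings a hard stop. Let go before the click it springs back up
- switch_a_latch (a joint): hidden catch under that key, in m: about 0 until the click, when it jumps to 0.0028 to 0.0042 and stays; the key then stays that much lower when let go. It clicks at a push of 7.5 to 10 N on the two sound switches, whose springs are otherwise unlike, and at less than 5 N on the one with the tired spring
- switch_b_mid (a point): one of three outwardly identical latching push switches (which is which differs from run to run; it stands loose, with 1.5 mm play, in a nest of the test board): grey square housing 36 x 36 x 36 mm with a round black key on top, about 0.22 kg. This point: centre of the housing, 18 mm above its underside; x and y square to its sides, z up
- switch_b_key: that switch's round black key, 18 mm in diameter, standing 16 mm above the housing's top. Origin: centre of its top face; z up. Pushed, it yields on a spring (1 to 5 N per mm, unlike on the three). At the click the push suddenly drops by 2 N or more; the depth of the click differs: 1.5 to 8 mm. A further 3 mm or more brings a hard stop. Let go before the click it springs back up
- switch_b_latch (a joint): hidden catch under that key, in m: about 0 until the click, when it jumps to 0.0028 to 0.0042 and stays; the key then stays that much lower when let go. It clicks at a push of 7.5 to 10 N on the two sound switches, whose springs are otherwise unlike, and at less than 5 N on the one with the tired spring
- switch_c_mid (a point): one of three outwardly identical latching push switches (which is which differs from run to run; it stands loose, with 1.5 mm play, in a nest of the test board): grey square housing 36 x 36 x 36 mm with a round black key on top, about 0.22 kg. This point: centre of the housing, 18 mm above its underside; x and y square to its sides, z up
- switch_c_key: that switch's round black key, 18 mm in diameter, standing 16 mm above the housing's top. Origin: centre of its top face; z up. Pushed, it yields on a spring (1 to 5 N per mm, unlike on the three). At the click the push suddenly drops by 2 N or more; the depth of the click differs: 1.5 to 8 mm. A further 3 mm or more brings a hard stop. Let go before the click it springs back up
- switch_c_latch (a joint): hidden catch under that key, in m: about 0 until the click, when it jumps to 0.0028 to 0.0042 and stays; the key then stays that much lower when let go. It clicks at a push of 7.5 to 10 N on the two sound switches, whose springs are otherwise unlike, and at less than 5 N on the one with the tired spring

How it is judged:
By the outcome, as a careful person would: the job done as asked, in the order asked, and still so for the second after the job is handed in, with the robot touching nothing.
It also fails if it takes over 58 s, if anything falls off the work surface, if the arm or the gripper's body presses on something with over 40 N, if the wrist force passes 120 N, or if a joint passes its speed limit or range.

## Working session

There is one attempt and no reset: what is moved stays moved. The work goes in short steps, Python scripts to look and compute and a tool call to move; the robot and the scene stay as the last step left them, time stands still between calls to the robot, and variables do not carry over. Pictures are saved under pics/ and viewed, at most 10 in all, crops included, and the job is handed in when it is done.

Besides the shell and the picture viewer there is one more tool, called after "Request:" by a JSON object that holds its "fn" and its "kwargs", one argument or row to a line. jog_arm: Moves the arm, as the interface text tells. Shifts and turns lie within -1 to 1; 1 stands for 0.2 m of shift or 180 degrees of turn. Its arguments: {"type":"object","properties":{"series":{"type":"array","items":{"type":"array","items":{"type":"array","items":{"type":"number"}}}},"fingers":{"type":"number"},"newtons":{"type":"number"}},"required":["series"]}

```bash
mkdir -p pics; ls
python3 - <<'E'
from workcell import manip, optics
import cv2
print(manip.get_obs())
for n in("top","side"):
    cv2.imwrite(f"pics/{n}0.png",optics.camera(n)); print(optics.get_calibration(n))
E
```

```text
pics
{'clock': 0.0, 'qpos': array([ 1.32000222e+00,  3.14233937e-01, -4.80818746e-02,  1.21021654e+00,
       -1.11333432e-05,  1.57076656e+00]), 'joint_velocities': array([-0.00056769,  0.00041059,  0.00043369, -0.00138117,  0.00065072,
        0.00216496]), 'joint_efforts': array([-3.17320017e-03, -5.39585102e+01,  3.39755809e+01,  1.90951925e-02,
        1.45301073e-05,  8.39940299e-06]), 'eef_pos': array([148.76133287, 580.6577272 , 230.4286111 ]), 'orientation': array([ 1.25053864e-01,  9.92149574e-01, -8.61891999e-04, -1.03051092e-04]), 'contact_force': array([-0.80829489, -0.36792017, -0.39864077]), 'torque': array([ 0.01647189, -0.02591877, -0.00285123]), 'gripper_force': 0.0, 'grip_width': 0.9993415681079064}
{'vertical_fov': 43.924106482951665, 'cx': 328.07851234282856, 'cy': 198.35481818903847, 'rvec': array([ 2.16761356, -2.2067483 ,  0.09899085]), 'tvec': array([ -16.02462184,  521.20687981, 1257.880204  ])}
{'vertical_fov': 48.72155829009713, 'cx': 316.06939696365345, 'cy': 199.9093141464806, 'rvec': array([ 0.01793001, -2.76172479,  1.43439731]), 'tvec': array([510.58725525,  78.66866987, 979.1267761 ])}
```

View pics/top0.png

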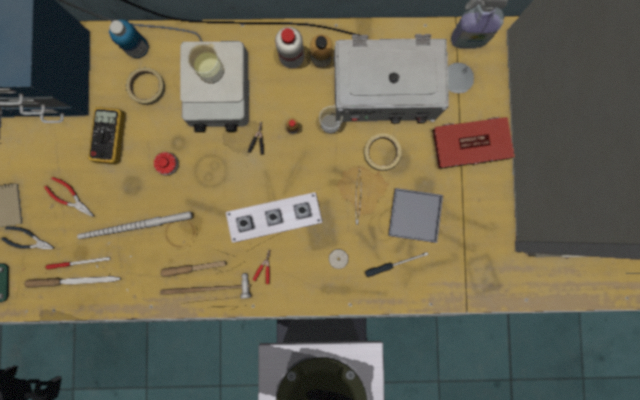

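View pics/side0.png

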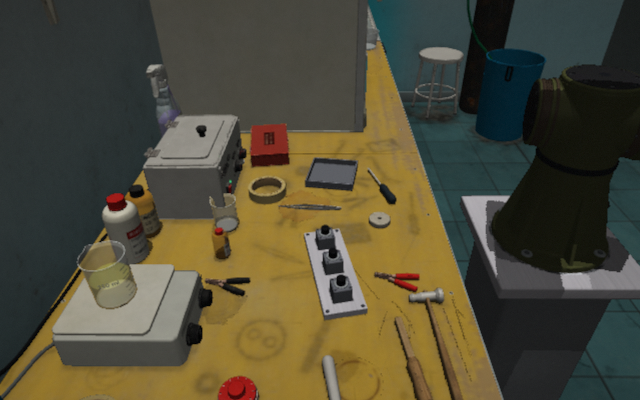

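The top view shows the white board with three switches at about (246,223), (273,216) and (303,210), and the tray at about (415,215). The side view shows the same objects: switches near (340,288), (333,258) and (325,235), and the tray at (332,173). I'll enlarge these areas.

Run:
```python
import cv2
a=cv2.imread("pics/top0.png")[180:260,215:335]; b=cv2.imread("pics/side0.png")[220:320,295:375]
cv2.imwrite("pics/tc.png",cv2.resize(a,None,fx=6.5,fy=6.5,interpolation=cv2.INTER_CUBIC))
a=cv2.imread("pics/top0.png")[180:250,380:450];
s=cv2.imread("pics/side0.png")[150:195,300:365]
f=lambda i:cv2.resize(i,None,fx=6,fy=6,interpolation=cv2.INTER_CUBIC)
A,S=f(a),f(s); import numpy as np
C=np.zeros((420,810,3),np.uint8);C[:,:420]=A;C[:270,420:]=S[:,:390]
cv2.imwrite("pics/tray.png",C[:, :800])
cv2.imwrite("pics/sc.png",cv2.resize(b,None,fx=6,fy=6,interpolation=cv2.INTER_CUBIC))
```

```text
(no output)
```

View pics/tc.png

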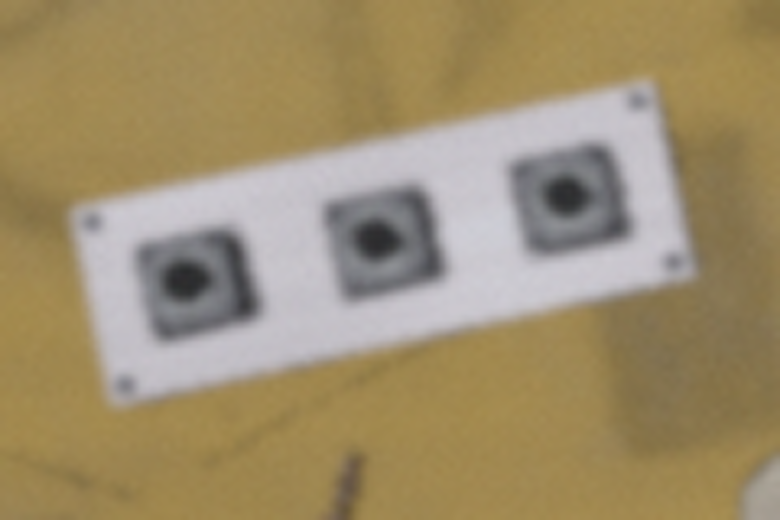

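View pics/tray.png

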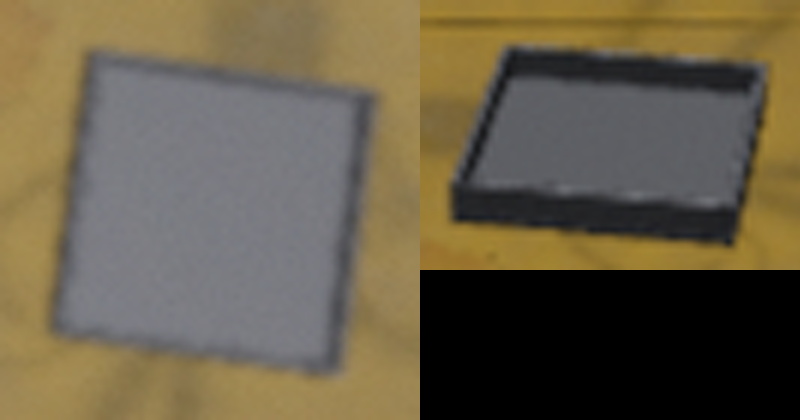

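View pics/sc.png

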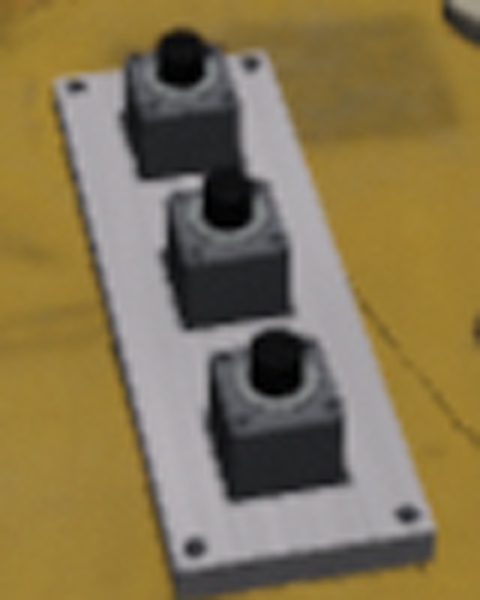

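Board top corners in the crop are (72,208), (652,80), (695,275) and (113,405). I read the tray rim and the keys in both views the same way, and I'll now fit poses to both cameras together.

```bash
cat > h.py <<'E'
import numpy as np, cv2
from scipy.optimize import least_squares
from workcell import manip, optics
cal={n:optics.get_calibration(n) for n in("top","side")}
def proj(n,P):
    c=cal[n]; f=200/np.tan(np.radians(c["vertical_fov"]/2))
    K=np.array([[f,0,c["cx"]],[0,f,c["cy"]],[0,0,1.]])
    return cv2.projectPoints(np.asarray(P,float).reshape(-1,3),c["rvec"],c["tvec"],K,None)[0][:,0]
def px(l,s,o): return (np.array(l,float)+.5)/s-.5+np.array(o)
def fit(dims,z,T,S,x0):
    w,h=dims
    # order: hi x hi y, hi x lo y, lo x lo y, lo x hi y
    L=np.array([[w,h],[w,-h],[-w,-h],[-w,h]])/2
    def P(p):
        c,s=np.cos(p[2]),np.sin(p[2]); return np.c_[L@np.array([[c,s],[-s,c]])+p[:2],np.full(4,z)]
    for m in ("both","top","side"):
        r=least_squares(lambda p:np.concatenate([(proj(n,P(p))-q).ravel() for n,q in(("top",T),("side",S)) if m in("both",n)]),x0)
        print(m,r.x.round(4),np.abs(r.fun).max().round(2))
E
python3 - <<'E'
from h import *
fit((80,236),14,px([(72,208),(652,80),(695,275),(113,405)],6.5,(215,180)),px([(178,572),(57,78),(265,50),(435,537)],6,(295,220)),[500,100,0])
fit((125,125),20,px([(90,48),(378,92),(342,378),(50,332)],6,(380,180)),px([(33,185),(88,46),(348,65),(318,207)],6,(300,150)),[500,-200,0])
T=px([(186,281),(379,240),(568,196)],6.5,(215,180));S=px([(277,341),(229,178),(181,44)],6,(295,220))
for t,s in zip(T,S):
    for m in("tri","z58"):
        r=least_squares(lambda p:np.r_[proj("top",[*p[:2],p[2] if m=="tri" else 58])[0]-t,proj("side",[*p[:2],p[2] if m=="tri" else 58])[0]-s],[500,100,50.])
        print(m,r.x.round(1),r.fun.round(2))
E
```

```text
both [4.753794e+02 1.156435e+02 2.004000e-01] 0.58
top [4.762110e+02 1.159645e+02 2.012000e-01] 0.12
side [4.748541e+02 1.152731e+02 1.990000e-01] 0.7
both [ 4.734483e+02 -2.499496e+02 -1.652000e-01] 0.77
top [ 4.741719e+02 -2.496690e+02 -1.684000e-01] 0.4
side [ 4.726718e+02 -2.510966e+02 -1.600000e-01] 0.42
tri [460.2 187.2  58.9] [-0.    0.13 -0.1  -0.  ]
z58 [460.2 186.9  50. ] [ 0.21  0.14 -0.1   0.21]
tri [474.4 113.3  59.4] [-0.    0.19 -0.15 -0.01]
z58 [474.4 112.8  50. ] [ 0.29  0.2  -0.16  0.34]
tri [490.5  40.9  57.6] [-0.    0.04 -0.03 -0.  ]
z58 [490.5  41.   50. ] [-0.08  0.04 -0.03 -0.11]
```

```bash
cat >> h.py <<'E'
from scipy.spatial.transform import Rotation as R
START=([148.904,581.225,231.299],1.32)
def rot(yaw): # tool y at yaw, z down
    c,s=np.cos(yaw),np.sin(yaw); return R.from_matrix(np.array([[s,c,0],[-c,s,0],[0,0,-1]]))
def go(p0,y0,p1,y1):
    A=rot(y0); print(np.r_[A.inv().apply(np.subtract(p1,p0))/200,(A.inv()*rot(y1)).as_rotvec()/np.pi].round(5))
E
python3 - <<'E'
from h import *
q=R.from_quat(manip.get_obs()["orientation"]).as_matrix(); print(q.round(3)); print(rot(1.32).as_matrix().round(3))
go(*START,[460.3,188,231.3],.2)
go([460.3,188,231.3],.2,[460.3,188,66],.2)
E
```

```text
[[-0.969  0.248 -0.   ]
 [ 0.248  0.969 -0.001]
 [ 0.    -0.002 -1.   ]]Traceback (most recent call last):
  File "<stdin>", line 2, in <module>
  File "h.py", line 22, in rot
    c,s=np.cos(yaw),np.sin(yaw); return R.from_matrix(np.array([[s,c,0],[-c,s,0],[0,0,-1]]))
                                        ~~~~~~~~~~~~~^^^^^^^^^^^^^^^^^^^^^^^^^^^^^^^^^^^^^^^
  File "scipy/spatial/transform/_rotation.pyx", line 1143, in scipy.spatial.transform._rotation.Rotation.from_matrix
ValueError: Non-positive determinant (left-handed or null coordinate frame) in rotation matrix 0: [[ 0.9687151   0.24817545  0.        ]
 [-0.24817545  0.9687151   0.        ]
 [ 0.          0.         -1.        ]].
```

```bash
sed -i 's/\[\[s,c,0\],\[-c,s,0\]/[[-s,c,0],[c,s,0]/' h.py
python3 - <<'E'
from h import *
m=[304.6,384.6,231.3]
go(*START,m,1.32)
go(m,1.32,[460.3,188,231.3],.2)
E
```

```text
[-9.9811e-01 -7.5917e-01 -1.0000e-05  0.0000e+00  0.0000e+00  0.0000e+00]
[-0.9981  -0.75904  0.       0.       0.       0.35651]
```

Request:
{"fn": "jog_arm", "kwargs": {
  "series": [
    [[-0.998,-0.759,0,0,0,0],[-0.998,-0.759,0,0,0,0],[-0.998,-0.759,0,0,0,0],[-0.998,-0.759,0,0,0,0],[-0.998,-0.759,0,0,0,0],[-0.998,-0.759,0,0,0,0],[-0.998,-0.759,0,0,0,0],[-0.998,-0.759,0,0,0,0]]
  ],
  "fingers": -1,
  "newtons": 40
}}

```text
clock: 0.9
eef_pos: [304.1, 385.3, 231.2]
orientation: [0.125, 0.992, 0.0, -0.0]
contact_force: [0.4, 0.4, 0.2]
grip_width: 0.003
gripper_force: 0.0
```

Request:
{"fn": "jog_arm", "kwargs": {
  "series": [
    [[-0.998,-0.759,0,0,0,0.3565],[-0.998,-0.759,0,0,0,0.3565],[-0.998,-0.759,0,0,0,0.3565],[-0.998,-0.759,0,0,0,0.3565],[-0.998,-0.759,0,0,0,0.3565],[-0.998,-0.759,0,0,0,0.3565],[-0.998,-0.759,0,0,0,0.3565],[-0.998,-0.759,0,0,0,0.3565],[-0.998,-0.759,0,0,0,0.3565],[-0.998,-0.759,0,0,0,0.3565],[-0.998,-0.759,0,0,0,0.3565]]
  ]
}}

```text
clock: 2.0
eef_pos: [460.0, 188.9, 231.2]
orientation: [0.632, 0.775, -0.0, -0.0]
contact_force: [-0.0, -0.4, -0.6]
grip_width: 0.0
gripper_force: 0.0
```

Request:
{"fn": "jog_arm", "kwargs": {
  "series": [
    [[0,0,0.8,0,0,0],[0,0,0.8,0,0,0],[0,0,0.8,0,0,0],[0,0,0.8,0,0,0],[0,0,0.845,0,0,0],[0,0,0.845,0,0,0],[0,0,0.845,0,0,0]]
  ]
}}

```text
clock: 2.7
eef_pos: [462.1, 188.9, 64.4]
orientation: [0.633, 0.774, 0.001, 0.001]
contact_force: [1.4, 0.6, 0.0]
grip_width: 0.002
gripper_force: 0.0
```

Run:
```python
from h import *
a=optics.camera("top")[180:260,215:335]; b=optics.camera("side")[190:310,295:395]
f=lambda i:cv2.resize(i,None,fx=3.6,fy=3.6,interpolation=cv2.INTER_CUBIC)
A,B=f(a),f(b);C=np.zeros((432,432+360,3),np.uint8);C[:A.shape[0],:432]=A;C[:,432:]=B
cv2.imwrite("pics/p1.png",C)
o=manip.get_obs();print(o["eef_pos"],o["contact_force"],o["clock"]);print(proj("side",o["eef_pos"]))
```

```text
[461.98589342 188.77162205  64.30405577] [ 0.15260951  1.17603276 -0.7225844 ] 2.8
[[339.7360697  274.88671335]]
```

View pics/p1.png

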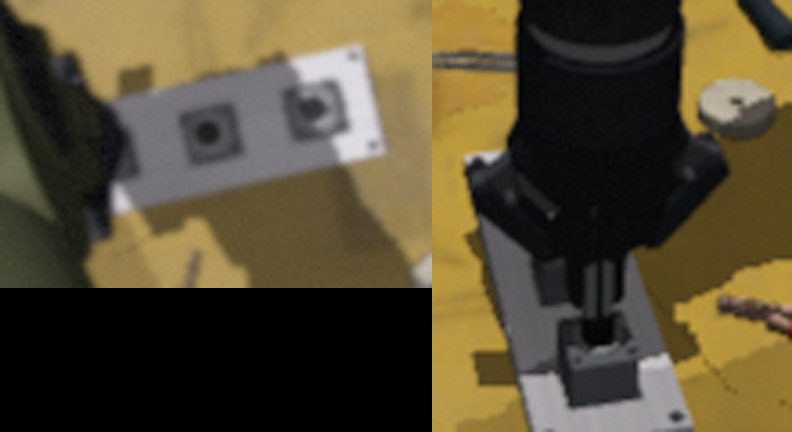

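The picture shows the shut fingers centred just above the +y key: fingertips around (600,315) in the side crop, key at (600,335). Next I'll feel down in small steps.

Request:
{"fn": "jog_arm", "kwargs": {
  "series": [
    [[0,0,0.01,0,0,0],[0,0,0.01,0,0,0],[0,0,0.01,0,0,0]]
  ]
}}

```text
clock: 3.1
eef_pos: [460.4, 188.1, 60.6]
orientation: [0.633, 0.774, 0.0, 0.0]
contact_force: [-0.1, 0.7, -0.4]
grip_width: 0.002
gripper_force: 0.0
```

Request:
{"fn": "jog_arm", "kwargs": {
  "series": [
    [[0,0,0.005,0,0,0],[0,0,0.005,0,0,0]]
  ]
}}

```text
clock: 3.3
eef_pos: [460.1, 188.0, 59.2]
orientation: [0.633, 0.774, -0.0, -0.0]
contact_force: [0.5, 0.1, -0.1]
grip_width: 0.0
gripper_force: 0.0
```

Request:
{"fn": "jog_arm", "kwargs": {
  "series": [
    [[0,0,0.005,0,0,0],[0,0,0.005,0,0,0]]
  ]
}}

```text
clock: 3.5
eef_pos: [460.2, 188.0, 58.1]
orientation: [0.633, 0.774, -0.0, -0.0]
contact_force: [-0.4, 0.5, -0.3]
grip_width: -0.004
gripper_force: 0.0
```

Request:
{"fn": "jog_arm", "kwargs": {
  "series": [
    [[0,0,0.005,0,0,0],[0,0,0.005,0,0,0]]
  ]
}}

```text
clock: 3.7
eef_pos: [460.3, 188.1, 57.4]
orientation: [0.633, 0.774, 0.0, 0.0]
contact_force: [-1.4, 0.3, 3.2]
grip_width: 0.003
gripper_force: 1.6
```

Request:
{"fn": "jog_arm", "kwargs": {
  "series": [
    [[0,0,0.002,0,0,0],[0,0,0.002,0,0,0],[0,0,0.002,0,0,0]]
  ]
}}

```text
clock: 4.0
eef_pos: [460.3, 188.1, 57.1]
orientation: [0.633, 0.774, 0.0, 0.0]
contact_force: [-0.7, -1.2, 4.5]
grip_width: -0.003
gripper_force: 2.3
```

Request:
{"fn": "jog_arm", "kwargs": {
  "series": [
    [[0,0,0.002,0,0,0],[0,0,0.002,0,0,0],[0,0,0.002,0,0,0]]
  ]
}}

```text
clock: 4.3
eef_pos: [460.3, 188.1, 56.7]
orientation: [0.633, 0.774, 0.0, 0.0]
contact_force: [-0.6, -0.6, 6.4]
grip_width: -0.001
gripper_force: 3.0
```

Request:
{"fn": "jog_arm", "kwargs": {
  "series": [
    [[0,0,0.002,0,0,0],[0,0,0.002,0,0,0],[0,0,0.002,0,0,0]]
  ]
}}

```text
clock: 4.6
eef_pos: [460.4, 188.1, 56.5]
orientation: [0.633, 0.774, 0.0, 0.0]
contact_force: [-1.9, -0.8, 8.3]
grip_width: -0.003
gripper_force: 3.6
```

Request:
{"fn": "jog_arm", "kwargs": {
  "series": [
    [[0,0,0.002,0,0,0],[0,0,0.002,0,0,0],[0,0,0.002,0,0,0]]
  ]
}}

```text
clock: 4.9
eef_pos: [460.4, 188.1, 56.2]
orientation: [0.633, 0.774, 0.0, 0.0]
contact_force: [-1.9, -0.9, 8.3]
grip_width: 0.002
gripper_force: 4.2
```

Request:
{"fn": "jog_arm", "kwargs": {
  "series": [
    [[0,0,0.002,0,0,0],[0,0,0.002,0,0,0],[0,0,0.002,0,0,0]]
  ]
}}

```text
clock: 5.2
eef_pos: [460.3, 188.1, 55.1]
orientation: [0.633, 0.774, 0.0, 0.0]
contact_force: [-0.4, 1.0, 0.7]
grip_width: -0.001
gripper_force: 0.4
```

Switch 1 (+y) clicked at about 8–9 N, so it is sound. Next is the middle one.

Request:
{"fn": "jog_arm", "kwargs": {
  "series": [
    [[0,0,-0.1,0,0,0],[0,0,-0.1,0,0,0],[-0.375,0,-0.1,0,0,0],[-0.375,0,-0.1,0,0,0],[-0.375,0,-0.1,0,0,0],[-0.375,0,-0.1,0,0,0],[-0.375,0,-0.025,0,0,0],[-0.375,0,-0.025,0,0,0],[-0.375,0,-0.025,0,0,0],[-0.375,0,-0.025,0,0,0]]
  ]
}}

```text
clock: 6.2
eef_pos: [475.3, 115.1, 60.6]
orientation: [0.633, 0.774, 0.0, 0.0]
contact_force: [-0.0, 0.8, 0.4]
grip_width: 0.001
gripper_force: 0.0
```

Request:
{"fn": "jog_arm", "kwargs": {
  "series": [
    [[0,0,0.008,0,0,0],[0,0,0.008,0,0,0],[0,0,0.008,0,0,0]]
  ]
}}

```text
clock: 6.5
eef_pos: [475.3, 114.6, 58.9]
orientation: [0.633, 0.774, 0.0, 0.0]
contact_force: [-1.2, 0.1, 0.1]
grip_width: -0.0
gripper_force: 0.0
```

Request:
{"fn": "jog_arm", "kwargs": {
  "series": [
    [[0,0,0.003,0,0,0],[0,0,0.003,0,0,0],[0,0,0.003,0,0,0]]
  ]
}}

```text
clock: 6.8
eef_pos: [475.2, 114.5, 58.1]
orientation: [0.633, 0.774, 0.0, 0.0]
contact_force: [0.3, -0.2, -0.4]
grip_width: 0.003
gripper_force: 0.0
```

Request:
{"fn": "jog_arm", "kwargs": {
  "series": [
    [[0,0,0.002,0,0,0],[0,0,0.002,0,0,0],[0,0,0.002,0,0,0]]
  ]
}}

```text
clock: 7.1
eef_pos: [475.2, 114.5, 57.7]
orientation: [0.633, 0.774, 0.0, 0.0]
contact_force: [-0.1, 0.4, 0.5]
grip_width: -0.003
gripper_force: 0.3
```

Request:
{"fn": "jog_arm", "kwargs": {
  "series": [
    [[0,0,0.002,0,0,0],[0,0,0.002,0,0,0],[0,0,0.002,0,0,0]]
  ]
}}

```text
clock: 7.4
eef_pos: [475.2, 114.5, 57.3]
orientation: [0.633, 0.774, -0.0, 0.0]
contact_force: [0.4, -0.1, 1.5]
grip_width: -0.002
gripper_force: 0.5
```

Request:
{"fn": "jog_arm", "kwargs": {
  "series": [
    [[0,0,0.003,0,0,0],[0,0,0.003,0,0,0],[0,0,0.003,0,0,0]]
  ]
}}

```text
clock: 7.7
eef_pos: [475.2, 114.5, 56.7]
orientation: [0.633, 0.774, -0.0, 0.0]
contact_force: [-0.3, -0.4, 1.8]
grip_width: 0.002
gripper_force: 0.8
```

Request:
{"fn": "jog_arm", "kwargs": {
  "series": [
    [[0,0,0.003,0,0,0],[0,0,0.003,0,0,0],[0,0,0.003,0,0,0]]
  ]
}}

```text
clock: 8.0
eef_pos: [475.2, 114.5, 56.2]
orientation: [0.633, 0.774, 0.0, 0.0]
contact_force: [-0.9, -0.6, 1.9]
grip_width: 0.002
gripper_force: 1.1
```

Request:
{"fn": "jog_arm", "kwargs": {
  "series": [
    [[0,0,0.003,0,0,0],[0,0,0.003,0,0,0],[0,0,0.003,0,0,0]]
  ]
}}

```text
clock: 8.3
eef_pos: [475.2, 114.5, 55.5]
orientation: [0.633, 0.774, 0.0, 0.0]
contact_force: [-0.2, -1.8, 2.2]
grip_width: -0.002
gripper_force: 1.4
```

Request:
{"fn": "jog_arm", "kwargs": {
  "series": [
    [[0,0,0.003,0,0,0],[0,0,0.003,0,0,0],[0,0,0.003,0,0,0]]
  ]
}}

```text
clock: 8.6
eef_pos: [475.2, 114.5, 55.0]
orientation: [0.633, 0.774, 0.0, 0.0]
contact_force: [-0.6, -0.5, 3.3]
grip_width: 0.002
gripper_force: 1.8
```

Request:
{"fn": "jog_arm", "kwargs": {
  "series": [
    [[0,0,0.003,0,0,0],[0,0,0.003,0,0,0],[0,0,0.003,0,0,0]]
  ]
}}

```text
clock: 8.9
eef_pos: [475.1, 114.5, 54.1]
orientation: [0.633, 0.774, -0.0, -0.0]
contact_force: [0.2, -1.5, 0.2]
grip_width: -0.002
gripper_force: 0.3
```

Request:
{"fn": "jog_arm", "kwargs": {
  "series": [
    [[0,0,0.003,0,0,0],[0,0,0.003,0,0,0],[0,0,0.003,0,0,0]]
  ]
}}

```text
clock: 9.2
eef_pos: [475.2, 114.6, 53.6]
orientation: [0.633, 0.774, -0.0, -0.0]
contact_force: [0.0, -0.5, 0.8]
grip_width: -0.003
gripper_force: 0.5
```

Request:
{"fn": "jog_arm", "kwargs": {
  "series": [
    [[0,0,0.003,0,0,0],[0,0,0.003,0,0,0],[0,0,0.003,0,0,0]]
  ]
}}

```text
clock: 9.5
eef_pos: [475.2, 114.6, 53.1]
orientation: [0.633, 0.774, 0.0, -0.0]
contact_force: [1.2, -1.0, 1.4]
grip_width: -0.001
gripper_force: 0.8
```

The middle switch clicked at about 4 N, so it is the weak one. Now the third.

Request:
{"fn": "jog_arm", "kwargs": {
  "series": [
    [[0,0,-0.1,0,0,0],[0,0,-0.1,0,0,0],[-0.375,0,-0.1,0,0,0],[-0.375,0,-0.1,0,0,0],[-0.375,0,-0.1,0,0,0],[-0.375,0,-0.1,0,0,0],[-0.375,0,-0.0275,0,0,0],[-0.375,0,-0.0275,0,0,0],[-0.375,0,-0.0275,0,0,0],[-0.375,0,-0.0275,0,0,0]]
  ]
}}

```text
clock: 10.5
eef_pos: [490.0, 41.6, 58.8]
orientation: [0.633, 0.774, 0.0, -0.0]
contact_force: [0.4, -0.1, 0.1]
grip_width: -0.002
gripper_force: 0.0
```

Request:
{"fn": "jog_arm", "kwargs": {
  "series": [
    [[0,0,0.003,0,0,0],[0,0,0.003,0,0,0],[0,0,0.003,0,0,0]]
  ]
}}

```text
clock: 10.8
eef_pos: [490.1, 41.1, 58.2]
orientation: [0.633, 0.774, 0.0, 0.0]
contact_force: [0.7, -0.1, -0.8]
grip_width: 0.001
gripper_force: 0.0
```

Request:
{"fn": "jog_arm", "kwargs": {
  "series": [
    [[0,0,0.002,0,0,0],[0,0,0.002,0,0,0],[0,0,0.002,0,0,0]]
  ]
}}

```text
clock: 11.1
eef_pos: [490.2, 41.1, 57.7]
orientation: [0.633, 0.774, 0.0, 0.0]
contact_force: [0.3, 0.1, 0.6]
grip_width: -0.001
gripper_force: 0.3
```

Request:
{"fn": "jog_arm", "kwargs": {
  "series": [
    [[0,0,0.002,0,0,0],[0,0,0.002,0,0,0],[0,0,0.002,0,0,0]]
  ]
}}

```text
clock: 11.4
eef_pos: [490.2, 41.1, 57.3]
orientation: [0.633, 0.774, 0.0, 0.0]
contact_force: [0.7, 0.5, 2.1]
grip_width: -0.002
gripper_force: 0.6
```

Request:
{"fn": "jog_arm", "kwargs": {
  "series": [
    [[0,0,0.003,0,0,0],[0,0,0.003,0,0,0],[0,0,0.003,0,0,0]]
  ]
}}

```text
clock: 11.7
eef_pos: [490.1, 41.1, 56.6]
orientation: [0.633, 0.774, 0.0, 0.0]
contact_force: [-0.4, -0.1, 2.2]
grip_width: -0.001
gripper_force: 1.0
```

Request:
{"fn": "jog_arm", "kwargs": {
  "series": [
    [[0,0,0.004,0,0,0],[0,0,0.004,0,0,0],[0,0,0.004,0,0,0]]
  ]
}}

```text
clock: 12.0
eef_pos: [490.2, 41.1, 55.9]
orientation: [0.633, 0.774, 0.0, 0.0]
contact_force: [-0.7, 1.0, 2.9]
grip_width: 0.0
gripper_force: 1.4
```

Request:
{"fn": "jog_arm", "kwargs": {
  "series": [
    [[0,0,0.003,0,0,0],[0,0,0.003,0,0,0],[0,0,0.003,0,0,0]]
  ]
}}

```text
clock: 12.3
eef_pos: [490.2, 41.0, 55.3]
orientation: [0.633, 0.774, 0.0, 0.0]
contact_force: [-0.4, 0.5, 4.7]
grip_width: -0.001
gripper_force: 1.8
```

Request:
{"fn": "jog_arm", "kwargs": {
  "series": [
    [[0,0,0.003,0,0,0],[0,0,0.003,0,0,0],[0,0,0.003,0,0,0]]
  ]
}}

```text
clock: 12.6
eef_pos: [490.2, 41.1, 54.7]
orientation: [0.633, 0.774, 0.0, 0.0]
contact_force: [-0.5, 0.5, 3.7]
grip_width: 0.002
gripper_force: 2.2
```

Request:
{"fn": "jog_arm", "kwargs": {
  "series": [
    [[0,0,0.003,0,0,0],[0,0,0.003,0,0,0],[0,0,0.003,0,0,0]]
  ]
}}

```text
clock: 12.9
eef_pos: [490.2, 41.1, 54.1]
orientation: [0.633, 0.774, 0.0, 0.0]
contact_force: [-0.5, 0.6, 4.4]
grip_width: 0.002
gripper_force: 2.5
```

Request:
{"fn": "jog_arm", "kwargs": {
  "series": [
    [[0,0,0.004,0,0,0],[0,0,0.004,0,0,0],[0,0,0.004,0,0,0]]
  ]
}}

```text
clock: 13.2
eef_pos: [490.2, 41.1, 53.3]
orientation: [0.633, 0.774, 0.0, 0.0]
contact_force: [-0.7, -0.8, 6.4]
grip_width: -0.0
gripper_force: 3.0
```

Request:
{"fn": "jog_arm", "kwargs": {
  "series": [
    [[0,0,0.003,0,0,0],[0,0,0.003,0,0,0],[0,0,0.003,0,0,0]]
  ]
}}

```text
clock: 13.5
eef_pos: [490.2, 41.1, 52.8]
orientation: [0.633, 0.774, 0.0, 0.0]
contact_force: [-0.9, 0.9, 6.1]
grip_width: 0.0
gripper_force: 3.3
```

Request:
{"fn": "jog_arm", "kwargs": {
  "series": [
    [[0,0,0.003,0,0,0],[0,0,0.003,0,0,0],[0,0,0.003,0,0,0]]
  ]
}}

```text
clock: 13.8
eef_pos: [490.2, 41.0, 52.3]
orientation: [0.633, 0.774, 0.0, 0.0]
contact_force: [-1.2, -0.6, 6.9]
grip_width: 0.0
gripper_force: 3.6
```

Request:
{"fn": "jog_arm", "kwargs": {
  "series": [
    [[0,0,0.003,0,0,0],[0,0,0.003,0,0,0],[0,0,0.003,0,0,0]]
  ]
}}

```text
clock: 14.1
eef_pos: [490.2, 41.1, 51.8]
orientation: [0.633, 0.774, 0.0, 0.0]
contact_force: [-1.0, 0.4, 7.9]
grip_width: 0.001
gripper_force: 4.0
```

Request:
{"fn": "jog_arm", "kwargs": {
  "series": [
    [[0,0,0.003,0,0,0],[0,0,0.003,0,0,0],[0,0,0.003,0,0,0]]
  ]
}}

```text
clock: 14.4
eef_pos: [490.2, 41.1, 51.2]
orientation: [0.633, 0.774, 0.0, 0.0]
contact_force: [-1.6, 0.1, 9.1]
grip_width: -0.003
gripper_force: 4.3
```

Request:
{"fn": "jog_arm", "kwargs": {
  "series": [
    [[0,0,0.003,0,0,0],[0,0,0.003,0,0,0],[0,0,0.003,0,0,0]]
  ]
}}

```text
clock: 14.7
eef_pos: [490.2, 41.1, 50.7]
orientation: [0.633, 0.774, 0.0, 0.0]
contact_force: [-1.6, -1.1, 9.6]
grip_width: -0.003
gripper_force: 4.6
```

Request:
{"fn": "jog_arm", "kwargs": {
  "series": [
    [[0,0,0.003,0,0,0],[0,0,0.003,0,0,0],[0,0,0.003,0,0,0]]
  ]
}}

```text
clock: 15.0
eef_pos: [490.2, 41.1, 49.7]
orientation: [0.633, 0.774, 0.0, 0.0]
contact_force: [-0.8, 0.4, 5.3]
grip_width: -0.001
gripper_force: 2.6
```

The third clicked at about 9.6 N, so it is sound. I'll now grasp the middle switch.

Request:
{"fn": "jog_arm", "kwargs": {
  "series": [
    [[0,0,-0.25,0,0,0],[0,0,-0.5,0,0,0],[0.375,0,-0.5,0,0,0],[0.375,0,-0.5,0,0,0],[0.375,0,-0.5,0,0,0],[0.375,0,-0.5,0,0,0],[0.375,0,-0.5,0,0,0],[0.375,0,-0.5,0,0,0]]
  ],
  "fingers": 1,
  "newtons": 35
}}

```text
clock: 15.8
eef_pos: [475.0, 113.7, 149.2]
orientation: [0.633, 0.774, -0.0, -0.0]
contact_force: [-0.2, -0.4, -0.6]
grip_width: 0.998
gripper_force: 0.0
```

Request:
{"fn": "jog_arm", "kwargs": {
  "series": [
    [[0,0,0.2,0,0,0],[0,0,0.4,0,0,0],[0,0,0.5,0,0,0],[0,0,0.6,0,0,0],[0,0,0.668,0,0,0],[0,0,0.668,0,0,0],[0,0,0.668,0,0,0],[0,0,0.668,0,0,0]]
  ]
}}

```text
clock: 16.6
eef_pos: [476.0, 114.4, 16.8]
orientation: [0.633, 0.774, 0.0, 0.0]
contact_force: [-0.4, -0.7, 0.9]
grip_width: 0.998
gripper_force: 0.0
```

Run:
```python
from h import *
b=optics.camera("side")[150:310,265:425]
cv2.imwrite("pics/p2.png",cv2.resize(b,None,fx=3.6,fy=3.6,interpolation=cv2.INTER_CUBIC))
```

```text
(no output)
```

View pics/p2.png

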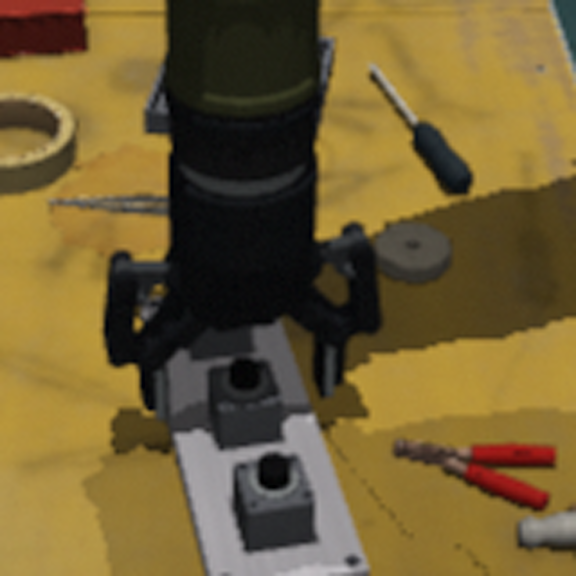

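The fingers at (155,380) and (330,370) straddle the middle switch at (245,400). I'll close and lift.

Request:
{"fn": "jog_arm", "kwargs": {
  "series": [
    [[0,0,0,0,0,0],[0,0,0,0,0,0],[0,0,0,0,0,0],[0,0,0,0,0,0],[0,0,0,0,0,0],[0,0,0,0,0,0],[0,0,0,0,0,0]]
  ],
  "fingers": -1,
  "newtons": 35
}}

```text
clock: 17.35
eef_pos: [475.4, 114.7, 16.4]
orientation: [0.633, 0.774, 0.0, 0.0]
contact_force: [-1.1, -0.3, 4.6]
grip_width: 0.415
gripper_force: 36.2
```

Request:
{"fn": "jog_arm", "kwargs": {
  "series": [
    [[0,0,-0.03,0,0,0],[0,0,-0.06,0,0,0],[0,0,-0.15,0,0,0],[0,0,-0.25,0,0,0],[0,0,-0.35,0,0,0],[0,0,-0.35,0,0,0],[0,0,-0.35,0,0,0]]
  ]
}}

```text
clock: 18.05
eef_pos: [475.3, 114.6, 85.9]
orientation: [0.633, 0.774, 0.0, 0.0]
contact_force: [0.1, -0.3, -2.7]
grip_width: 0.414
gripper_force: 35.5
```

Run:
```python
from h import *
o=manip.get_obs();print(o["eef_pos"],o["qpos"])
p=[475.1,114.5,86]
t=[473.6,-250,86]
m=[474,-60,86]
for y in(.2,-.165): go(p,.2,m,(.2+y)/2 ); go(m,(.2+y)/2,t,y)
```

```text
[475.2873627  114.57124673  85.94849602] [ 2.36535704e-01  2.18446832e-01 -5.26134492e-01  8.25558367e-01
  1.22227700e-05  1.60733522e+00]
[-0.85402 -0.17873  0.       0.       0.       0.     ]
[-0.93067 -0.1907   0.       0.       0.       0.     ]
[-0.85402 -0.17873  0.       0.       0.       0.05809]
[-0.94982 -0.01862  0.       0.       0.       0.05809]
```

Lifted: the force reads -2.7 N and the grip is stable. I'll carry it over to the tray.

Request:
{"fn": "jog_arm", "kwargs": {
  "series": [
    [[-0.2,-0.042,0,0,0,0.014],[-0.4,-0.084,0,0,0,0.028],[-0.6,-0.126,0,0,0,0.042],[-0.75,-0.157,0,0,0,0.052],[-0.854,-0.179,0,0,0,0.058],[-0.854,-0.179,0,0,0,0.058]]
  ]
}}

```text
clock: 18.65
eef_pos: [472.8, -62.2, 84.6]
orientation: [0.702, 0.712, -0.001, -0.001]
contact_force: [0.2, 1.1, -2.3]
grip_width: 0.421
gripper_force: 35.4
```

Request:
{"fn": "jog_arm", "kwargs": {
  "series": [
    [[-0.2,-0.004,0,0,0,0.014],[-0.4,-0.008,0,0,0,0.028],[-0.6,-0.012,0,0,0,0.042],[-0.8,-0.016,0,0,0,0.052],[-0.9,-0.018,0,0,0,0.058],[-0.95,-0.019,0,0,0,0.058],[-0.95,-0.019,0,0,0,0.058],[-0.95,-0.019,0,0,0,0.058]]
  ]
}}

```text
clock: 19.45
eef_pos: [473.2, -248.6, 85.3]
orientation: [0.762, 0.647, 0.0, -0.001]
contact_force: [-0.8, 0.0, -1.9]
grip_width: 0.414
gripper_force: 35.4
```

Request:
{"fn": "jog_arm", "kwargs": {
  "series": [
    [[0,0,0.1,0,0,0],[0,0,0.2,0,0,0],[0,0,0.28,0,0,0],[0,0,0.32,0,0,0],[0,0,0.345,0,0,0],[0,0,0.345,0,0,0],[0,0,0.345,0,0,0]]
  ]
}}

```text
clock: 20.15
eef_pos: [474.1, -249.9, 17.6]
orientation: [0.763, 0.647, 0.0, 0.0]
contact_force: [-0.0, 0.5, -2.2]
grip_width: 0.415
gripper_force: 35.4
```

Request:
{"fn": "jog_arm", "kwargs": {
  "series": [
    [[0,0,0.0075,0,0,0],[0,0,0.0075,0,0,0],[0,0,0.0075,0,0,0]]
  ]
}}

```text
clock: 20.45
eef_pos: [473.8, -250.2, 15.8]
orientation: [0.763, 0.647, 0.0, 0.0]
contact_force: [-0.4, 0.9, -1.6]
grip_width: 0.413
gripper_force: 35.4
```

Request:
{"fn": "jog_arm", "kwargs": {
  "series": [
    [[0,0,0.004,0,0,0],[0,0,0.004,0,0,0],[0,0,0.004,0,0,0]]
  ]
}}

```text
clock: 20.75
eef_pos: [473.6, -250.0, 14.7]
orientation: [0.763, 0.647, -0.0, -0.0]
contact_force: [-0.4, -0.4, -2.6]
grip_width: 0.41
gripper_force: 35.4
```

Request:
{"fn": "jog_arm", "kwargs": {
  "series": [
    [[0,0,0.003,0,0,0],[0,0,0.003,0,0,0],[0,0,0.003,0,0,0]]
  ]
}}

```text
clock: 21.05
eef_pos: [473.6, -250.0, 14.4]
orientation: [0.763, 0.647, 0.0, 0.0]
contact_force: [-1.5, 0.5, 3.4]
grip_width: 0.414
gripper_force: 36.0
```

Contact with the tray floor (+3.4 N). I'll release with a partial opening and rise.

Request:
{"fn": "jog_arm", "kwargs": {
  "series": [
    [[0,0,0,0,0,0],[0,0,0,0,0,0],[0,0,0,0,0,0],[0,0,0,0,0,0],[0,0,0,0,0,0],[0,0,0,0,0,0]]
  ],
  "fingers": 0.25
}}

```text
clock: 21.65
eef_pos: [473.6, -250.0, 14.1]
orientation: [0.763, 0.647, 0.0, -0.0]
contact_force: [-0.1, -0.0, 0.9]
grip_width: 0.625
gripper_force: 0.0
```

Request:
{"fn": "jog_arm", "kwargs": {
  "series": [
    [[0,0,-0.05,0,0,0],[0,0,-0.15,0,0,0],[0,0,-0.3,0,0,0],[0,0,-0.5,0,0,0],[0,0,-0.7,0,0,0],[0,0,-0.9,0,0,0],[0,0,-0.9,0,0,0]]
  ]
}}

```text
clock: 22.35
eef_pos: [476.9, -251.7, 200.9]
orientation: [0.763, 0.647, 0.002, 0.005]
contact_force: [0.1, -1.3, 0.1]
grip_width: 0.624
gripper_force: 0.0
```

Request:
{"fn": "jog_arm", "kwargs": {
  "series": [
    [[-0.25,0,0,0,0,0],[-0.5,0,0,0,0,0],[-0.75,0,0,0,0,0],[-0.9,0,0,0,0,0],[-0.9,0,0,0,0,0],[-0.9,0,0,0,0,0]]
  ]
}}

```text
clock: 22.95
eef_pos: [443.6, -427.7, 193.7]
orientation: [0.763, 0.646, 0.0, -0.001]
contact_force: [-0.2, 0.9, -0.0]
grip_width: 0.623
gripper_force: 0.0
```

Run:
```python
from h import *
i=optics.camera("side")[130:320,270:400]
j=optics.camera("top")[170:260,220:450]
b=cv2.resize(i,None,fx=3,fy=3,interpolation=cv2.INTER_CUBIC)
t=cv2.resize(j,(400,157),interpolation=cv2.INTER_CUBIC)
C=np.zeros((570,790,3),np.uint8);C[:,:390]=b;C[:157,390:]=t
cv2.imwrite("pics/p3.png",C); print(manip.get_obs()["clock"])
```

```text
23.05
```

View pics/p3.png

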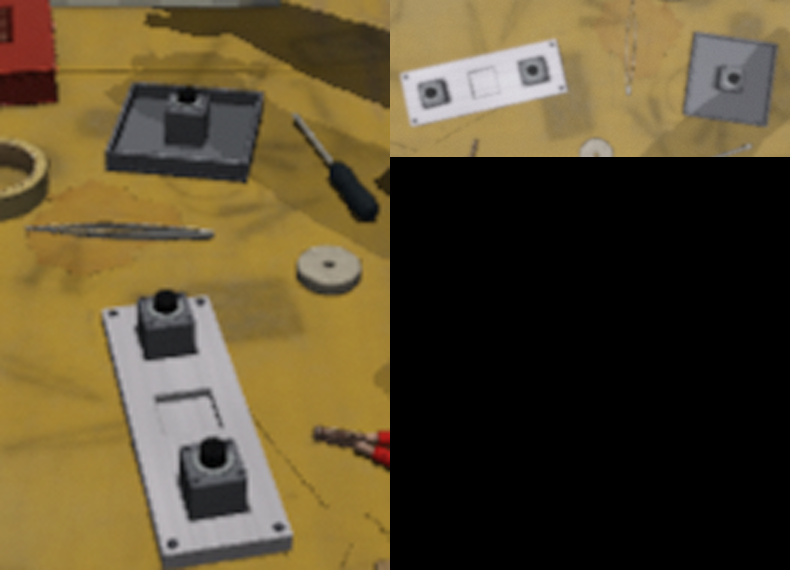

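The picture shows the middle nest empty, the switch standing upright in the centre of the tray at about (187,120), and the other two still in their nests. The keys clicked, since the push force dropped on each one.

```bash
python3 -c "
from workcell import manip
print(manip.sign_off())"
```

```text
the job is handed in; nothing more can be done
None
```

I pressed all three keys until they clicked (about 8–9 N, 4 N and 9.6 N), set the weak middle switch upright in the reject tray with the other two left in their nests, and handed the job in at about 23 s.

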